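# Wind down the stabiliser leg of the tray sealer

## Robot

A 6-joint arm with a two-finger parallel gripper is mounted at the origin on the work surface. World frame = base frame: x ahead of the robot, y to its left, z up, the work surface at z = 0. Lengths are in m, angles in rad, forces in N, time in s.
With the tool pointing down it reaches from about 0.3 to 0.875 m from the base axis. Payload 4.2 kg.
Tool frame: the origin (TCP) lies on the centre line of the jaws, within the pads' length; the fingertips stand 14 mm ahead of it and the grasp point (between the pads) lies 5 mm behind it (robot.tips_ahead is the distance from the TCP to the fingertips, in m); z points along the fingers, y is the line along which they close (so a half turn about z gives the same grasp; the last joint's range is limited). The gripper opens to 85 mm and grips with 20 to 120 N. Pads are 22 mm wide; open, the fingers measure 114 mm over their backs; the gripper's body (76 mm by 85 mm) begins 54 mm behind the grasp point. The pads swing forward as they close: fully open they stand 13 mm farther back than shut.
Start: joints at [-1.297, 0.32, 1.565, -0, 1.257, -0.02], TCP at [0.167, -0.55, 0.245] pointing down, gripper open.
Joint ranges: [-3.11, 3.11], [-0.84, 2.01], [0.21, 2.61], [-1.34, 4.49], [0.05, 2.63], [-2.56, 2.56]. Speed limits (rad/s): [2.57, 2.57, 3.14, 3.14, 3.14, 3.14].

## Interface

Orientations are given as [roll, pitch, yaw] about the fixed x, y, z axes, in that order (R = Rz(yaw) Ry(pitch) Rx(roll)).
In Python, from station import robot, kin, status, imaging, close_job gives the robot as it stands. The module is installed in compiled form; this text tells all that it offers. Calls block until the motion is done:
- robot.move_pose(position, orientation): joint-space move of the TCP to a pose.
- robot.move_linear(position, orientation=None, rate=0.15, f_stop=None): straight line of the TCP; orientation=None keeps the orientation; rate is the mean speed in m/s. With f_stop (N) it stops when the force on the tool has changed by that much, and returns True; else False.
- robot.move_joints(angles): joint-space move.
- robot.command_gripper(opening): finger opening in m; the grip force is fixed at half the most; returns when the fingers have stopped.
- robot.wait(seconds).
- kin.inverse_kinematics(position, orientation): joint angles nearest the present ones, or None.
- status.observe(): the state.
- imaging.read_camera(name): name is "side" or "top" or "wrist"; returns the picture (384x512x3 uint8, red, green, blue); there is no depth.
- imaging.calibration(name): a dict with "camera_matrix" (3x3 intrinsics, pixels), "R" (3x3) and "t" (3): a world point X has camera coordinates R X + t; the wrist camera has in their place "hand_eye" (4x4, takes a point from camera to tool coordinates, whose origin is the TCP and whose axes are the flange's). Camera axes: x right, y down, z forward; pixel columns grow to the right and rows downward; lengths in m; the calibration is good to about 2 mm. A picture is of the moment at which its call begins: read the wrist's pose just before it. calibration takes no time and is no camera call.
A pose or a line that the arm cannot do raises robot.IKError and nothing moves.
- close_job(): hands the job in; it is judged then, once.
The state is a dict: "t": time; "qpos": joint angles; "joint_velocities": joint speeds; "tau": joint torques, N m; "eef_pos": TCP position; "eef_rot": TCP orientation; "contact_force": force on the tool from outside, world axes, zero at the start; "torque": the same for the moment, N m; "grip_width": finger opening in m; "grip_force": force on a finger pad.
Only numpy, scipy, OpenCV 4.12 (cv2) and the standard library are available. Lean on these libraries where they do the work, as an engineer would, in place of code of your own. Each camera call takes 0.05 s, during which the arm holds its last target. There are 200 camera calls.

## Task

Wind the tray sealer's stabiliser leg down with the red crank until its foot bears firmly on the wooden packing block: stop once the crank has become clearly heavier than when it ran free, about one and a half times, and never force it to twice that effort. Let go of the crank, then swing the yellow lock lever across to its stop. Leave the cakes and the other things on the bench as they are.

Things in the scene. Friction and masses are not known exactly. Their poses are not given: they have to be found in the camera images.
- crank_axis (a point): Point on the upright axis of the jack's crank, level with the middle of the crank's grip (about 236 mm above the bench). The jack (grey gear head 72 mm square, topped at 178 mm) stands on a grey beam beside the sealer; under the crank's circle nothing but the grip rises above 212 mm. Axes as the sealer's.
- crank_grip: The crank's upright black grip: a sleeve of 24 mm diameter, 58 mm tall, spinning freely on its pin, 60 mm from the crank's axis, on top of the red crank arm (arm's upper face 205 mm above the bench). Origin on the sleeve's axis at its lower end (206.5 mm above the bench).
- crank (a joint): Crank angle (rad), growing clockwise from above, which winds the leg down 3.2 mm per rad. 0: arm along the sealer's -x; starts at 0 to 2.5. Turning it free takes about 9 N along the circle at the grip (gear friction; it stays where left); held still after a slow step, about 5 N remain. With the foot bearing, both rise about 1.1 N per 0.2 rad: turning at 11 to 16 N is right, above 18 N is forced.
- foot: The leg's round black foot, 72 mm across, on the crank's axis; origin at the centre of its underside, 62 mm above the bench at crank 0. Under it lies a fixed wooden packing block, 120 x 120 mm, with a stiff grey rubber pad on top; the pad's top is somewhere from 20 to 36 mm above the bench (not measured) and gives 1 to 5 mm as it loads.
- sealer: The tray sealer, fixed: an aluminium box 260 x 300 mm, its deck 130 mm above the bench, with the beam and jack on its +y side. Origin on the bench under the crank's axis; z up, the box spans x -10 to 250 and y -440 to -140 mm in this frame. Small open legs; a film roll along the far edge of the deck reaches 203 mm.
- lock_lever (a joint): Angle of the yellow lock lever (rad) about its upright axis on the deck, counter-clockwise seen from above: 0 unlocked (points along the sealer's -x), 1.57 locked at its stop (points along the sealer's -y). Starts at 0 to 0.25. It takes about 1.5 N at its knob and stays where it is left.
- lock_knob (a point): On the axis of the lock lever's upright black knob: a pin of 18 mm diameter reaching from 150 to 184 mm above the bench; this point is 170 mm above the bench, 70 mm from the lever's axis. The lever's arm below is 18 mm wide, its top at 152 mm.
- lock_pivot (a point): On the lock lever's upright turning axis, also 170 mm above the bench; the boss under it is topped at 157 mm. At (45, -190) mm in the sealer's frame.
- cake_a: fruit cake in a foil tray, 136 x 100 x 45 mm, 0.45 kg, loose; origin at the centre of its underside; on the left baking sheet, bystander
- cake_b: fruit cake in a foil tray, 136 x 100 x 45 mm, 0.45 kg, loose; origin at the centre of its underside; on the left baking sheet, bystander
- cake_c: fruit cake in a foil tray, 136 x 100 x 45 mm, 0.45 kg, loose; origin at the centre of its underside; on the bench beyond the jack, bystander
- cake_d: fruit cake in a foil tray, 136 x 100 x 45 mm, 0.45 kg, loose; origin at the centre of its underside; on the sealer's deck (sealing bed 136 mm above the bench), bystander
- spice_jar: clear jar with red lid, 56 mm across, 100 mm tall, bystander; origin at the centre of its underside
- nut_tub: white tub, 90 mm across, 85 mm tall, bystander; origin at the centre of its underside
- spatula: spatula lying on the bench to the right, bystander

How it is judged:
By the outcome, as a careful person would: the job done as asked, in the order asked, and still so for the second after the job is handed in, with the robot touching nothing.
It also fails if it takes over 72 s, if anything falls off the work surface, if the arm or the gripper's body presses on something with over 40 N, if the wrist force passes 120 N, or if a joint passes its speed limit or range.

## Working session

There is one attempt and no reset: what is moved stays moved. The work goes in short steps, each a Python script; the robot and the scene stay as the last script left them, time stands still between calls to the robot, and variables do not carry over. Pictures are saved under pics/ and viewed, at most 10 in all, crops included, and the job is handed in when it is done.

```bash
mkdir -p pics
python3 - <<'E'
from station import robot,kin,status,imaging
import cv2,numpy as np
for n in ("side","top"):
    im=imaging.read_camera(n); np.save(f"pics/{n}.npy",im); cv2.imwrite(f"pics/{n}0.png",im[:,:,::-1])
    c=imaging.calibration(n); print(n,c["camera_matrix"].tolist(),"C",(-c["R"].T@c["t"]).round(3),c["R"].round(2).tolist())
s=status.observe(); print({k:np.round(v,3).tolist() for k,v in s.items()}); print(imaging.calibration("wrist")["hand_eye"].round(3).tolist())
E
```

```text
side [[467.3706234272395, 0.0, 259.4367811609258], [0.0, 467.3706234272395, 188.96558438470754], [0.0, 0.0, 1.0]] C [-0.169 -1.014  1.456] [[0.84, -0.54, 0.02], [-0.39, -0.62, -0.68], [0.38, 0.56, -0.74]]
top [[465.5703545790622, 0.0, 257.57004378791186], [0.0, 465.5703545790622, 199.0526344966575], [0.0, 0.0, 1.0]] C [ 0.279 -0.025  2.027] [[-0.03, -1.0, 0.0], [-0.99, 0.03, -0.11], [0.11, -0.01, -0.99]]
{'t': 0.1, 'qpos': [-1.297, 0.32, 1.566, -0.0, 1.257, -0.02], 'joint_velocities': [0.001, -0.002, -0.003, 0.0, 0.002, 0.001], 'tau': [-0.0, -41.641, -23.47, -0.0, 0.005, 0.0], 'eef_pos': [0.166, -0.55, 0.245], 'eef_rot': [-3.14, -0.0, 0.294], 'contact_force': [-0.748, -0.646, -0.749], 'torque': [-0.018, -0.0, 0.015], 'grip_force': 0.0, 'grip_width': 0.086}
[[-0.0, -0.96, -0.281, 0.071], [1.0, -0.001, 0.001, 0.0], [-0.001, -0.281, 0.96, -0.127], [0.0, 0.0, 0.0, 1.0]]
```

View pics/side0.png

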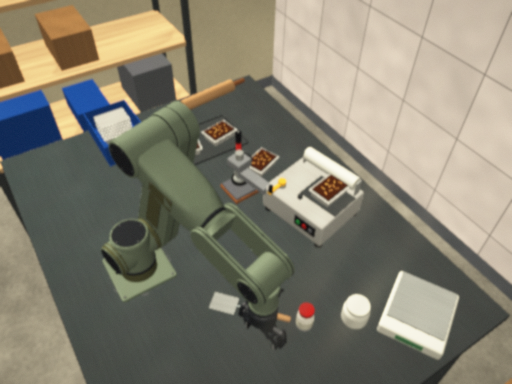

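View pics/top0.png

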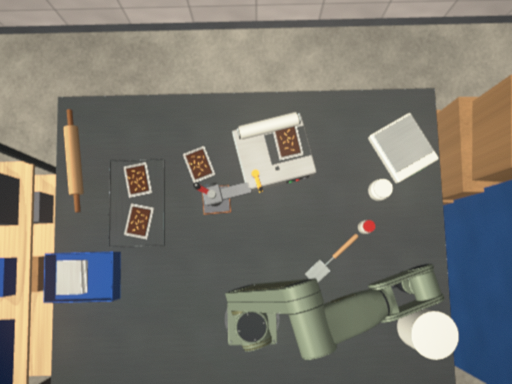

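Side: jack near (238,160), grip (238,137), lever (277,184). Top: jack (212,197), red arm (204,190), grip (197,185), yellow lever (256,180). Next I get a rough location, then wrist views.

```bash
cat > h.py <<'E'
from station import robot,kin,status,imaging,close_job
import cv2,numpy as np
from scipy.spatial.transform import Rotation as Ro
def cam(n,s=None):
    c=imaging.calibration(n);K=c["camera_matrix"]
    if n!="wrist": return K,c["R"],c["t"]
    T=np.eye(4);T[:3,:3]=Ro.from_euler("xyz",s["eef_rot"]).as_matrix();T[:3,3]=s["eef_pos"]
    W=np.linalg.inv(T@c["hand_eye"]);return K,W[:3,:3],W[:3,3]
def ray(C,p):
    K,R,t=C;d=R.T@np.linalg.inv(K)@np.array([p[0],p[1],1.]);return -R.T@t,d/np.linalg.norm(d)
def onz(C,p,z):
    o,d=ray(C,p);return o+d*(z-o[2])/d[2]
def tri(obs):
    A=0;b=0
    for C,p in obs:
        o,d=ray(C,p);P=np.eye(3)-np.outer(d,d);A=A+P;b=b+P@o
    X=np.linalg.solve(A,b);return X,[np.linalg.norm(np.cross(X-o,d)) for o,d in (ray(C,p) for C,p in obs)]
def proj(C,X):
    K,R,t=C;u=K@(R@np.asarray(X)+t);return u[:2]/u[2]
E
python3 - <<'E'
from h import *
T=cam("top");S=cam("side")
for n,a,b,z in (("grip",(197,185),(238,137),.25),("jack",(212,192),(238,158),.178),("lever",(256,180),(277,184),.155)):
    print(n,onz(T,a,z).round(3),tri([(T,a),(S,b)]))
E
python3 - <<'E'
from h import *
a=np.load("pics/top.npy")[100:230,170:330];b=np.load("pics/side.npy")[110:240,190:370]
v=np.vstack([cv2.resize(a,None,fx=2.25*2,fy=4.5/2*1,interpolation=2)[:0],cv2.resize(a,(480,390),interpolation=2)[:300]]) if 0 else cv2.resize(a,(720,585),interpolation=2)
cv2.imwrite("pics/topc.png",v[:,:,::-1])
E
```

```text
grip [0.542 0.195 0.25 ] (array([0.54348707, 0.19793468, 0.23406101]), [np.float64(0.0012547717800473006), np.float64(0.0012547717800471094)])
jack [0.523 0.145 0.178] (array([0.51795402, 0.14777214, 0.17383363]), [np.float64(0.006232584189717146), np.float64(0.0062325841897171155)])
lever [ 0.571 -0.033  0.155] (array([ 0.57249596, -0.03375791,  0.15483883]), [np.float64(0.002185725760037694), np.float64(0.0021857257600378247)])
```

View pics/topc.png

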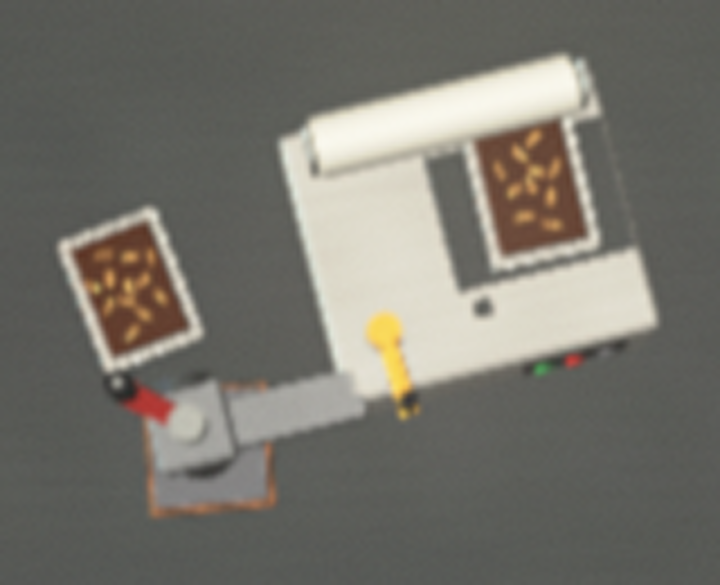

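The crop shows the crank arm pointing left and slightly up from its cap (188,422) to the grip (120,385). The lever runs from its boss (385,330) to the knob (408,400), and the sealer is yawed about 13°. Now two wrist views.

Run:
```python
from h import *
import pickle
s=status.observe();p=s["eef_pos"]
robot.move_linear([p[0],p[1],.40],rate=.3)
ims=[];st=[]
for q in ([.52,.10,.43],[.47,.05,.43]):
    robot.move_pose(q,[np.pi,0,0]); robot.wait(.3)
    s=status.observe();im=imaging.read_camera("wrist");ims.append(im);st.append(s)
    print(s["t"],np.round(s["eef_pos"],4),np.round(s["eef_rot"],3),np.round(s["qpos"],2),np.round(s["contact_force"],2))
pickle.dump((ims,st),open("pics/w.pkl","wb"))
for i in (0,1): cv2.imwrite(f"pics/w{i}.png",ims[i][:,:,::-1])
print(imaging.calibration("wrist")["camera_matrix"])
for i in (0,1): print([proj(cam("wrist",st[i]),X).round() for X in ([.5435,.198,.234],[.572,-.034,.155])])
```

```text
3.6833 [0.5201 0.0997 0.43  ] [ 3.142  0.    -0.   ] [ 0.17  0.19  1.29 -0.    1.66  1.74] [ 0.35 -0.78  0.55]
4.4167 [0.4706 0.0505 0.4296] [-3.142e+00  1.000e-03  1.000e-03] [0.08 0.09 1.41 0.   1.64 1.65] [ 0.72 -0.67  0.02]
[[329.87350682   0.         259.48093586]
 [  0.         329.87350682 197.32199765]
 [  0.           0.           1.        ]]
[array([159., 151.]), array([372., 117.])]
[array([102.,  98.]), array([333.,  73.])]
```

View pics/w0.png

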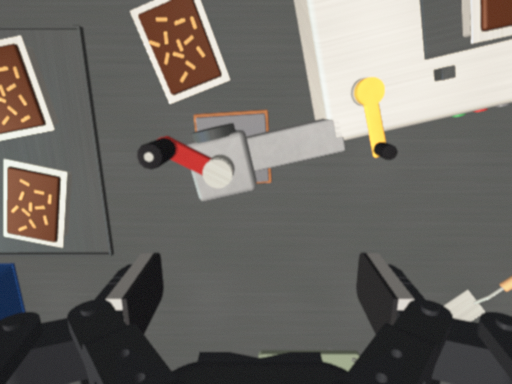

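View pics/w1.png

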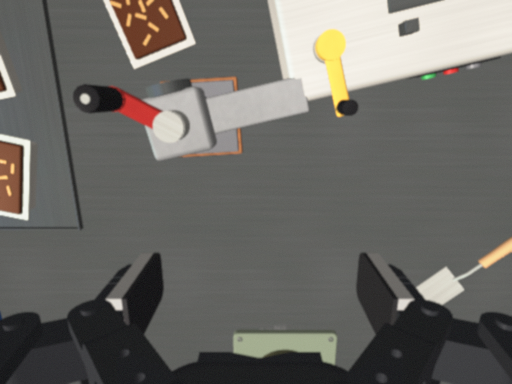

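w0: pin dot on the grip (150,154), crank cap (218,171), lever boss (370,92), knob top (388,151). w1: the same points at (86,98), (170,126), (330,45), (348,107).

Run:
```python
from h import *
import pickle
ims,st=pickle.load(open("pics/w.pkl","rb"));C=[cam("wrist",s) for s in st]
def blob(m,seed,r):
    w=np.zeros_like(m);cv2.circle(w,seed,r,255,-1);m=cv2.bitwise_and(m,w)
    n,l,s,c=cv2.connectedComponentsWithStats(m)
    i=1+np.argmax(s[1:,4]);ct=cv2.findContours((l==i).astype('uint8'),0,2)[0][0]
    return c[i],s[i,4],cv2.minEnclosingCircle(ct)
seeds=dict(dot=[(150,154),(86,98)],cap=[(218,171),(170,126)],boss=[(370,92),(330,45)],knob=[(388,151),(348,107)],head=[(216,165),(175,120)])
px={}
for k,v in seeds.items():
    for i in (0,1):
        im=ims[i].astype(int);g=im.mean(2);sat=im.max(2)-im.min(2);hsv=cv2.cvtColor(ims[i],cv2.COLOR_RGB2HSV)
        if k=="dot": m=g>120;r=8
        if k=="cap": m=(g>185)&(sat<40);r=18
        if k=="boss": m=cv2.morphologyEx(cv2.inRange(hsv,(18,120,120),(35,255,255)),cv2.MORPH_OPEN,cv2.getStructuringElement(2,(19,19)))>0;r=25
        if k=="knob": m=g<70;r=13
        if k=="head": continue
        c,a,e=blob(m.astype('uint8')*255,v[i],r);px[k,i]=c
        print(k,i,c.round(1),a,np.round(e[0],1),round(e[1],1))
    if (k,0) in px:
        X,e=tri([(C[i],px[k,i]) for i in (0,1)]);print("  ->",X.round(4),np.round(e,4))
ax=onz(C[0],px["cap",0],.212)  # cap height
for i in (0,1):
  for k,z in (("dot",.265),("cap",.212),("boss",.157),("knob",.184)): print(k,i,onz(C[i],px[k,i],z).round(4))
```

```text
dot 0 [148.3 156.6] 79 [148.1 156.8] 5.0
dot 1 [84.6 98.3] 86 [84.8 98.2] 5.3
  -> [0.5434 0.1983 0.2647] [0. 0.]
cap 0 [217.  174.5] 709 [218.  175.1] 16.5
cap 1 [167.5 127.3] 790 [169.8 126.2] 17.8
  -> [0.5152 0.1447 0.2103] [0. 0.]
boss 0 [369.   91.7] 668 [369.6  91.9] 15.2
boss 1 [330.   45.7] 715 [331.3  46. ] 16.1
  -> [ 0.6014 -0.0299  0.1498] [0.0001 0.0001]
knob 0 [386.1 150.7] 287 [386.  150.6] 11.0
knob 1 [347.7 107.3] 256 [347.5 107. ] 10.0
  -> [ 0.5344 -0.0503  0.1684] [0. 0.]
dot 0 [0.5434 0.1982 0.265 ]
cap 0 [0.5155 0.1445 0.212 ]
boss 0 [ 0.6011 -0.0275  0.157 ]
knob 0 [ 0.5367 -0.0443  0.184 ]
dot 1 [0.5434 0.1981 0.265 ]
cap 1 [0.5153 0.1442 0.212 ]
boss 1 [ 0.6004 -0.0286  0.157 ]
knob 1 [ 0.5347 -0.0463  0.184 ]
```

Run:
```python
from h import *
robot.command_gripper(.055)
robot.move_pose([.5434,.198,.34],[np.pi,0,0])
robot.move_linear([.5434,.198,.238],rate=.12,f_stop=8);robot.wait(.3)
s=status.observe();print(s["t"],np.round(s["eef_pos"],4),s["contact_force"].round(2))
robot.command_gripper(.0)
robot.wait(.3)
s=status.observe();print(s["t"],np.round(s["eef_pos"],4),s["contact_force"].round(2),s["grip_width"],s["grip_force"])
# one small test step along the circle
A=np.array([.5153,.1443]);g=np.array([.5434,.198]);th=np.arctan2(*(g-A)[::-1]);r=.06
for k in range(1,4):
    a=th-.15*k;t=s["t"];robot.move_linear([A[0]+r*np.cos(a),A[1]+r*np.sin(a),.238],rate=.06)
    for w in (0,.1,.2):
        robot.wait(w+1e-3);s=status.observe();f=s["contact_force"];print(k,round(s["t"]-t,2),np.round(s["eef_pos"],4),f.round(1),"tan",round(f[:2]@[np.sin(a),-np.cos(a)],2),"rad",round(f[:2]@[np.cos(a),np.sin(a)],2))
```

```text
6.95 [0.5435 0.1981 0.2384] [-0.34 -1.21 -0.22]
7.6417 [0.5435 0.1988 0.2384] [-0.52  5.87  1.96] 0.022865262426935817 58.72908890247345
1 0.3 [0.5507 0.1942 0.2384] [-2.6  6.9  3.8] tan -6.17 rad 4.06
1 0.4 [0.5507 0.1942 0.2384] [-0.9  7.7  2.6] tan -5.29 rad 5.64
1 0.6 [0.5507 0.1942 0.2384] [-1.3  6.   3.6] tan -4.58 rad 4.08
2 0.3 [0.5577 0.1883 0.2384] [-1.7  7.2  2.3] tan -6.31 rad 3.93
2 0.4 [0.5577 0.1883 0.2384] [-1.1  7.4  2.3] tan -5.95 rad 4.49
2 0.6 [0.5577 0.1883 0.2384] [-0.6  6.9  2.3] tan -5.27 rad 4.43
3 0.3 [0.5637 0.1814 0.2384] [-1.   7.1  3.1] tan -6.27 rad 3.47
3 0.4 [0.5637 0.1814 0.2384] [-0.6  8.   2.1] tan -6.78 rad 4.33
3 0.6 [0.5637 0.1814 0.2384] [0.2 6.7 2.4] tan -5.24 rad 4.11
```

```bash
cat >> h.py <<'E'
A=np.array([.5153,.1443]);r=.06;YAW=np.radians(13.1)
def ang():  # present crank angle from TCP
    d=np.array(status.observe()["eef_pos"][:2])-A;return (np.pi+YAW-np.arctan2(d[1],d[0]))%(2*np.pi)
def step(c,rate=.06,n=3,w=.04):
    a=np.pi+YAW-c
    robot.move_linear([A[0]+r*np.cos(a),A[1]+r*np.sin(a),.238],rate=rate)
    s0=status.observe();F=[]
    robot.wait(.08)
    for _ in range(n): robot.wait(w);F.append(status.observe()["contact_force"][:2])
    e=np.array([[-np.sin(a),np.cos(a)],[np.cos(a),np.sin(a)]])  # resisting tangential (ccw), radial
    f=e@np.mean(F,0);return f[0],f[1],e@s0["contact_force"][:2],s0["t"]
E
python3 - <<'E'
from h import *
c=ang();print(c)
while c<8.0:
    c+=.25;T,R,f0,t=step(c);print(round(c,2),"t",round(t,2),"held",round(T,2),"rad",round(R,2),"end",f0.round(1))
    if T>8.5 or abs(R)>15: print("stop");break
E
```

```text
2.7163373542378055
2.97 t 9.82 held 5.32 rad 2.62 end [5.4 2.2]
3.22 t 10.43 held 4.93 rad 0.95 end [ 6.2 -0.2]
3.47 t 11.04 held 5.37 rad -0.83 end [ 5.7 -1.2]
3.72 t 11.65 held 4.74 rad -2.07 end [ 5.  -2.3]
3.97 t 12.26 held 5.14 rad -3.55 end [ 4.5 -4.3]
4.22 t 12.87 held 4.74 rad -4.88 end [ 5.2 -4.6]
4.47 t 13.47 held 4.15 rad -6.32 end [ 4.9 -5.9]
4.72 t 14.08 held 3.7 rad -7.49 end [ 4.5 -7.4]
4.97 t 14.69 held 4.25 rad -7.59 end [ 4.8 -6.6]
5.22 t 15.3 held 4.76 rad -7.36 end [ 3.7 -6.9]
5.47 t 15.91 held 4.38 rad -5.89 end [ 4.6 -5.9]
5.72 t 16.52 held 4.5 rad -4.72 end [ 4.3 -4.1]
5.97 t 17.12 held 4.67 rad -3.35 end [ 5.4 -2.8]
6.22 t 17.73 held 4.83 rad -2.09 end [ 5.6 -1.3]
6.47 t 18.34 held 5.27 rad -0.61 end [ 5. -0.]
6.72 t 18.95 held 4.79 rad 1.3 end [6.4 0.4]
6.97 t 19.56 held 5.52 rad 3.23 end [4.9 2.6]
7.22 t 20.17 held 5.83 rad 4.57 end [5.2 3.6]
7.47 t 20.77 held 5.53 rad 5.67 end [5.6 6.1]
7.72 t 21.38 held 5.71 rad 6.17 end [6.3 6.3]
7.97 t 21.99 held 5.2 rad 6.2 end [6.2 8. ]
8.22 t 22.6 held 5.31 rad 7.1 end [4.7 5.8]
```

Run:
```python
from h import *
b=[5.32,4.93,5.37,4.74,5.14,4.74,4.15,3.7,4.25,4.76,4.38,4.5,4.67,4.83,5.27,4.79,5.52,5.83,5.53,5.71,5.2,5.31]
P=2.97+.25*np.arange(22);M=lambda x:np.c_[np.ones_like(x),np.sin(x),np.cos(x)]
k=np.linalg.lstsq(M(P),np.array(b),rcond=None)[0];print(k.round(2))
c=ang()+2*np.pi;print(c);c=c if c<9 else c-2*np.pi
d=.25;ex=[0]
while c<15.3:
    c+=d;T,R,f0,t=step(c);x=T-(M(np.array([c]))@k)[0];ex.append(x)
    print(round(c,2),"t",round(t,2),"held",round(T,2),"ex",round(x,2),"rad",round(R,2),"end",f0.round(1))
    if x>1.3 : d=.15
    if x>4.4 or (x+ex[-2])/2>3.7 or abs(R)>18: print("stop");break
```

```text
[ 5.01  0.62 -0.14]
8.194105725783368
8.44 t 23.18 held 5.78 ex 0.18 rad 6.23 end [5.2 7. ]
8.69 t 23.79 held 5.45 ex -0.08 rad 4.91 end [5.7 5.2]
8.94 t 24.4 held 5.14 ex -0.28 rad 4.01 end [4.6 4.7]
9.19 t 25.01 held 5.46 ex 0.17 rad 2.46 end [5.2 2.1]
9.44 t 25.62 held 5.6 ex 0.46 rad 1.36 end [4.6 1. ]
9.69 t 26.23 held 4.83 ex -0.15 rad -0.56 end [ 6.  -0.4]
9.94 t 26.83 held 4.69 ex -0.14 rad -1.83 end [ 4.9 -1.9]
10.19 t 27.44 held 5.02 ex 0.34 rad -3.21 end [ 4.7 -3.3]
10.44 t 28.05 held 4.45 ex -0.11 rad -4.74 end [ 5.7 -5. ]
10.69 t 28.66 held 4.44 ex -0.02 rad -5.93 end [ 4.8 -6.5]
10.94 t 29.27 held 4.93 ex 0.53 rad -6.47 end [ 5.5 -6.1]
11.19 t 29.88 held 3.54 ex -0.83 rad -6.99 end [ 3.4 -7.5]
11.44 t 30.48 held 3.82 ex -0.57 rad -7.12 end [ 4.7 -6.9]
11.69 t 31.09 held 4.08 ex -0.36 rad -6.01 end [ 4.6 -5.2]
11.94 t 31.7 held 4.74 ex 0.21 rad -5.05 end [ 5.7 -4.9]
12.19 t 32.31 held 6.53 ex 1.88 rad -3.28 end [ 7.1 -2.7]
12.34 t 32.82 held 8.26 ex 3.53 rad -2.59 end [ 7.4 -2.3]
12.49 t 33.33 held 9.56 ex 4.74 rad -1.35 end [ 9.4 -2.4]
stop
```

Run:
```python
from h import *
a=np.pi+YAW-ang();F=[]
for _ in range(10): robot.wait(.03);F.append(status.observe()["contact_force"][:2]@[-np.sin(a),np.cos(a)])
print("held",np.mean(F),ang()+2*np.pi)
robot.command_gripper(.055);robot.wait(.2)
p=status.observe()["eef_pos"];robot.move_linear([p[0],p[1],.33],rate=.15)
robot.move_pose([.5,.08,.43],[np.pi,0,0]);robot.wait(.2)
import pickle
s=status.observe();im=imaging.read_camera("wrist");pickle.dump((im,s),open("pics/w2.pkl","wb"))
cv2.imwrite("pics/w2.png",im[:,:,::-1]);print(s["t"],s["contact_force"].round(2))
C=cam("wrist",s);print(proj(C,[.5153,.1443,.21]),proj(C,[.5340,-.046,.184]))
```

```text
held 9.239083427198905 12.432976408472044
35.9917 [ 1.13 -1.42  0.1 ]
[198.07585867 154.49379215] [372.62196031 134.06763775]
```

View pics/w2.png

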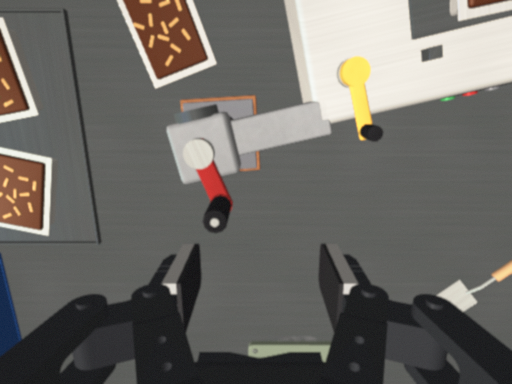

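w2 shows the crank left pointing toward the robot, with its grip top at (215,222). The lever has not moved, knob at (371,133). The held effort is 9.2 N against 5 N free, so turning would take about 13.5 N. Now the lever.

Run:
```python
from h import *
import pickle
V=np.array([.6007,-.028]);R0=.069
def pose(l,z): 
    a=np.pi+YAW+l;return [V[0]+R0*np.cos(a),V[1]+R0*np.sin(a),z],[np.pi,0,YAW+l]
p,o=pose(.03,.26);robot.move_pose(p,o)
p,o=pose(.03,.173);print(robot.move_linear(p,o,rate=.12,f_stop=6))
robot.wait(.2);robot.command_gripper(.026);robot.wait(.1)
s=status.observe();print(s["t"],np.round(s["eef_pos"],4),s["contact_force"].round(2),s["grip_width"])
for l in list(np.arange(.2,1.5,.15))+[1.5,1.57,1.62,1.67,1.72,1.77]:
    p,o=pose(l,.173);hit=robot.move_linear(p,o,rate=.08,f_stop=9 if l>1.4 else 14)
    s=status.observe();a=np.pi+YAW+l;f=s["contact_force"][:2]
    T=f@[np.sin(a),-np.cos(a)];print(round(l,2),round(s["t"],2),"T",round(T,1),"R",round(f@[np.cos(a),np.sin(a)],1),hit)
    if hit or T>8: break
robot.command_gripper(.05);robot.wait(.1)
p=status.observe()["eef_pos"];robot.move_linear([p[0],p[1],.26],rate=.15)
robot.move_pose([.5,.08,.43],[np.pi,0,0]);robot.wait(.2)
s=status.observe();im=imaging.read_camera("wrist");print(s["t"])
cv2.imwrite("pics/w3.png",im[:,:,::-1]);pickle.dump((im,s),open("pics/w3.pkl","wb"))
a=np.pi+YAW+1.57;C=cam("wrist",s);print("expected knob",proj(C,[V[0]+.07*np.cos(a),V[1]+.07*np.sin(a),.184]))
```

```text
False
38.475 [ 0.534  -0.0457  0.173 ] [0.04 0.11 0.15] 0.02621682139876326
0.2 38.79 T 0.7 R -0.2 False
0.35 39.09 T -1.0 R -0.4 False
0.5 39.39 T -0.0 R -0.1 False
0.65 39.69 T -0.4 R -0.7 False
0.8 39.99 T 1.8 R 0.3 False
0.95 40.29 T 0.5 R 0.3 False
1.1 40.59 T 0.5 R 0.1 False
1.25 40.89 T 0.3 R 0.4 False
1.4 41.19 T -0.7 R -0.6 False
1.5 41.44 T 0.1 R -0.9 False
1.57 41.69 T 0.6 R -0.7 False
1.62 41.94 T 0.2 R -0.7 False
1.67 42.19 T 4.7 R 0.2 False
1.72 42.44 T 13.9 R -1.4 False
45.775
expected knob [427.0701666  55.4091259]
```

View pics/w3.png

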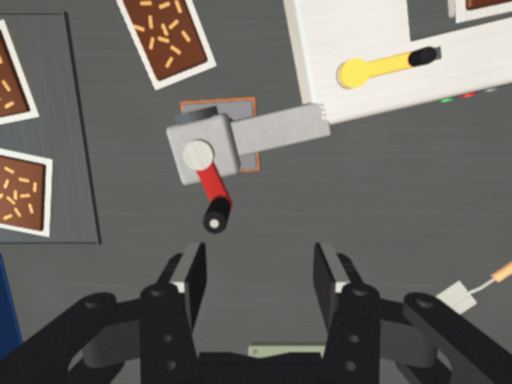

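w3 shows the lever along the sealer's -y at its stop, with the knob at (428,54) where (427,55) was expected. The crank and cakes have not moved.

```bash
python3 -c "
from station import close_job
print(close_job())"
```

```text
the job is handed in; nothing more can be done
None
```

The leg is wound down onto the block at about 1.5 times the free crank effort (estimated from the held force, 9.2 N against 5 N free). I then let go of the crank, swung the lock lever to its stop, and handed the job in at about 46 s with nothing else touched.

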